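# One blue tray from the nested stack onto the counting scale

### The job

The bolts are to be counted into a blue tray: take only the top tray off the stack of nested blue trays, leaving the others of the stack nested where they stand, and set it down upright in the middle of the bench scale's steel pan, its long sides along the pan's long sides, then let go. Do not lift the next blue tray along with it, do not drop the tray from a height, and leave the stack of yellow trays alone.

Things in the scene. Friction and masses are not known exactly. Their poses are not given: they have to be found in the camera images.
- blue_top: top one of 3 equal nested blue steel trays, open above: rim 96 (its x) x 56 mm (its y), 36 mm high, 0.13 kg. Upright rim face 30 to 36 mm above the underside; below it the walls slope 9 degrees inward to a 79 x 39 mm floor. Origin: centre of underside, z up. Its rim's top is 76 mm above the table, the next rim's 20 mm lower: fingertips 8 to 16 mm below the top, closed along y, hold this tray alone
- blue_middle: the blue tray in which the top one sits (1 mm play at the walls, resting on ribs), of the same shape and size. Origin: centre of its underside, 20 mm above the table. It stands in a third blue tray and is to stay there; fingertips deeper than 20 mm below the top tray's rim would grip it too
- scale_pan (a point): centre of the top face of the flat steel pan of the grey bench scale, 45 mm above the table. The pan is 130 mm long (its x, which points away from the display) by 96 mm (its y) and does not move; z up. The scale (190 x 110 mm) is fixed to the table; its display strip in front of the pan (toward -x) lies lower than the pan
- yellow_top: the upper one of two nested yellow trays of the same shape, in a stack of their own, to be left alone; origin: centre of its underside, 20 mm above the table

How it is judged:
On the way:
1. the top blue tray is held clear above the next one, which still stands in its stack (z of blue_top in the frame of blue_middle above 0.045 m and height (world z) of blue_middle below 0.026 m), for 0.2 s.
At the end, for the whole second after the job is handed in: the top blue tray rests upright on the pan, centre within 20 mm of the pan's, long sides within 11 degrees of the pan's; the middle blue tray is still nested upright, within 30 mm of its start; the upper yellow tray is within 20 mm of its start (horizontal distance between blue_top and scale_pan below 0.02 m and height (world z) of blue_top between 0.041 and 0.05 m and angle between each of blue_top, blue_middle's own z axis and vertical below 0.1 rad and angle between the x axis of blue_top and the x axis of scale_pan, either way round below 0.2 rad and linear speed of blue_top below 0.02 m/s and height (world z) of blue_middle between 0.015 and 0.026 m and distance of blue_middle from where it was at the start of the episode below 0.03 m and distance of yellow_top from where it was at the start of the episode below 0.02 m); the robot touches nothing.
It fails at once if the middle blue tray is lifted more than 10 mm (height (world z) of blue_middle above 0.03 m).
It fails at once if the yellow stack is disturbed (its upper tray moved more than 20 mm) (distance of yellow_top from where it was at the start of the episode above 0.02 m).
It fails at once if the blue tray, out of its stack, is let go more than 30 mm above the pan (z of blue_top in the frame of blue_middle above 0.045 m and height (world z) of blue_top above 0.075 m and contact force between blue_top and the fingers below 0.05 N).
It also fails if it takes over 38 s, if anything falls off the work surface, if the arm or the gripper's body presses on something with over 40 N, if the wrist force passes 120 N, or if a joint passes its speed limit or range.

### The arm

A 7-joint arm with a two-finger parallel gripper is mounted at the origin on the work surface; the furniture and walls round the work are solid. World frame = base frame: x ahead of the robot, y to its left, z up, the work surface at z = 0. Lengths are in m, angles in rad, forces in N, time in s.
With the tool pointing down it reaches from about 0.425 to 1.025 m from the base axis. Payload 9.4 kg.
Tool frame: the origin (TCP) lies where the fingers leave the gripper's body, on its centre line; the fingertips stand 73 mm ahead of it and the grasp point (between the pads) lies 54 mm ahead of it; z points along the fingers, y is the line along which they close (so a half turn about z gives the same grasp; the last joint's range is limited). The gripper opens to 85 mm and grips with 20 to 120 N. Pads are 22 mm wide; open, the fingers measure 114 mm over their backs; the gripper's body (76 mm by 85 mm) begins 54 mm behind the grasp point. The pads swing forward as they close: fully open they stand 13 mm farther back than shut.
Start: joints at [1.208, 0.599, -0.003, 1.599, 0.002, 0.943, -0.08], TCP at [0.204, -0.696, 0.304] pointing down, gripper open.
Joint ranges: [-2.57, 2.57], [-0.35, 1.97], [-1.29, 1.29], [0.11, 2.56], [-1.05, 4.19], [0.11, 1.86], [-2.63, 2.63]. Speed limits (rad/s): [2.22, 2.22, 3.01, 3.01, 3.14, 3.14, 3.14].

### API

Orientations are given as [roll, pitch, yaw] about the fixed x, y, z axes, in that order (R = Rz(yaw) Ry(pitch) Rx(roll)).
In Python, from cell import robot gives the robot as it stands.
- The arm moves only by the tool play_rows, never from a script. Its argument "steps" is a list of rows, each a list of 2 entries, a list of its own where there are three numbers: the shift along the tool's x, y, z in mm, then the turn, a rotation vector about the tool's x, y, z in rad. A call has 1 to 20 rows; each row is the pose to reach, as a shift and turn from the pose commanded when the call began, along the tool's axes at that moment; what a row does not reach only later rows make up. A row lasts 1/12 s, in which the tool goes at most 41.7 mm and 7.16 degrees, less where a joint would pass 70% of its speed; a pose out of reach is approached as far as the arm can. A call with a gripper value outside its range is refused whole. "hand" is the closure, from 0 (fully open) to 1 (shut), set as the call begins (left out, the last holds). The fingers move at their own pace and stop on an object; "newtons" is the grip in N (left out, the last holds). Time passes only in rows, so rows that repeat a pose let the fingers close. It gives the time, the measured TCP pose, the force, the opening and the grip force at its end, in the units of the state.
- robot.sense(): the state, without advancing time (a new reading comes with each control period).
- robot.camera(name): name is "side" or "top" or "wrist"; returns a dict with "frame" (384x512x3 uint8, red, green, blue), "vertical_fov" (degrees; the focal length in pixels is half the picture's height over the tangent of half this angle, whatever the lens; pixels are square), "cx", "cy" (the principal point, pixels), "R" (3x3) and "t" (3): a world point X has camera coordinates R X + t. Camera axes: x right, y down, z forward; pixel columns grow to the right and rows downward; lengths in m; the calibration is good to about 2 mm. A picture is of the moment at which its call begins. There is no depth.
- robot.close_job(): hands the job in; it is judged then, once.
The state is a dict: "clock": time; "joint_pos": joint angles; "joint_vel": joint speeds; "tau": joint torques, N m; "eef_pos": TCP position; "tcp_rot": TCP orientation; "ft_force": force on the tool from outside, world axes, zero at the start; "ft_torque": the same for the moment, N m; "grip_width": finger opening in m; "gripper_force": force on a finger pad.
Only numpy, scipy, OpenCV 4.12 (cv2) and the standard library are available. Lean on these libraries where they do the work, as an engineer would, in place of code of your own. Each camera call takes 0.05 s, during which the arm holds its last target. There are 200 camera calls.

## Working session

There is one attempt and no reset: what is moved stays moved. The work goes in short steps, Python scripts to look and compute and a tool call to move; the robot and the scene stay as the last step left them, time stands still between calls to the robot, and variables do not carry over. Pictures are saved under pics/ and viewed, at most 10 in all, crops included, and the job is handed in when it is done.

Besides the shell and the picture viewer there is one more tool, called after ">>>" in YAML: its name, and indented under it one key for each argument. play_rows: Moves the arm, as the interface text tells. Its arguments: {"type":"object","properties":{"steps":{"type":"array"},"hand":{"type":"number"},"newtons":{"type":"number"}},"required":["steps"]}

```bash
mkdir -p pics
cat > h.py <<'E'
import numpy as np, cv2
from cell import robot
def snap(n,f):
    c=robot.camera(n); cv2.imwrite(f'pics/{f}.png',c['frame'][:,:,::-1]); np.savez(f'pics/{f}.npz',**{k:c[k] for k in('vertical_fov','cx','cy','R','t')}); return c
def px(f,u,v,z):
    c=np.load(f'pics/{f}.npz'); fl=192/np.tan(np.radians(c['vertical_fov'])/2)
    d=c['R'].T@np.array([(u-c['cx'])/fl,(v-c['cy'])/fl,1]); o=-c['R'].T@c['t']
    return o+d*(z-o[2])/d[2]
E
python3 - <<'E'
from h import *
for n in('top','side'):
    c=snap(n,n+'1'); print(n,c['vertical_fov'],-c['R'].T@c['t'])
s=robot.sense();print(s['eef_pos'],s['tcp_rot'],s['clock'],s['grip_width'])
E
```

```text
top 55.29498548594712 [ 0.38075125 -0.01827263  0.91244006]
side 53.71211253451088 [ 0.28207988 -0.77038866  0.35458192]
[ 0.20428819 -0.69528564  0.30309581] [-3.14018757e+00  1.18319396e-04  2.85864226e-01] 0.1 0.0853471233848774
```

View pics/top1.png

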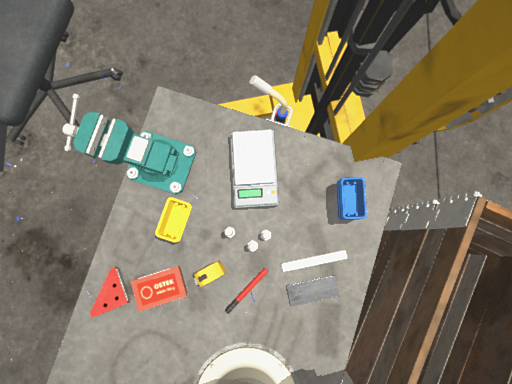

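View pics/side1.png

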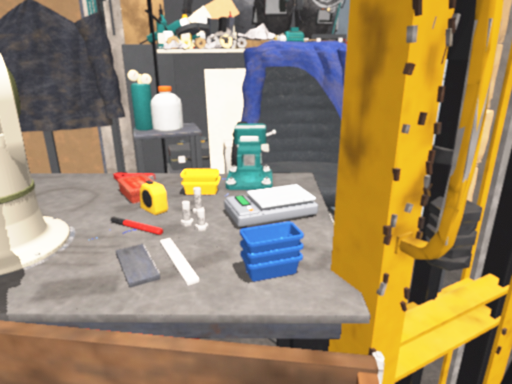

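Top: scale with the white pan around (253,160), display at (250,193); blue stack at (352,199); yellow stack at (173,220). Enlarging the blue stack and the scale.

Run:
```python
from h import *
im=cv2.imread('pics/top1.png')
a=cv2.resize(im[125:215,225:285],None,fx=6,fy=6,interpolation=cv2.INTER_CUBIC)
b=cv2.resize(im[165:230,325:385],None,fx=6,fy=6,interpolation=cv2.INTER_CUBIC)
o=np.zeros((540,730,3),np.uint8);o[:,:360]=a;o[:390,370:]=b
for i in range(0,540,60): cv2.line(o,(0,i),(6,i),(0,0,255),1);cv2.line(o,(370,i),(376,i),(0,0,255),1)
cv2.imwrite('pics/crop1.png',o)
```

```text
(no output)
```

View pics/crop1.png

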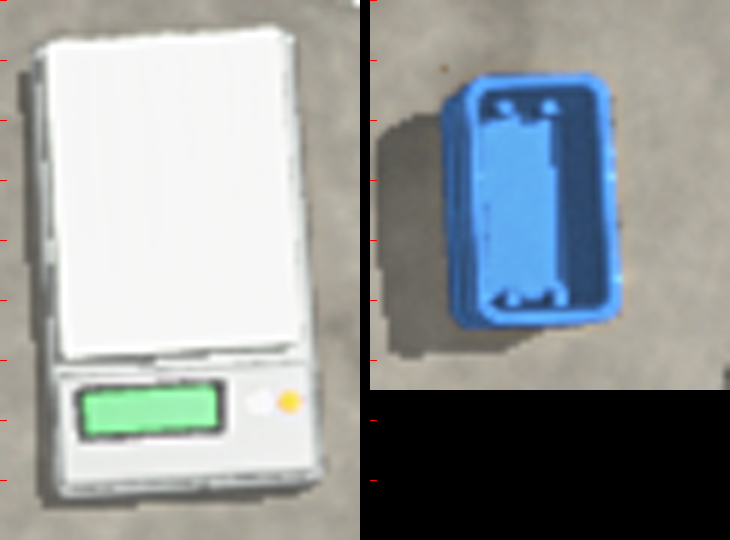

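Crop: pan corners at about (45,42), (290,32), (300,346), (65,358); top blue rim corners at (466,76), (606,73), (621,318), (478,325) in crop pixels.

Run:
```python
from h import *
def rect(P,x0,y0,ox,z):
    Q=np.array([px('top1',x0+(u-ox+.5)/6-.5,y0+(v+.5)/6-.5,z) for u,v in P])
    c=Q.mean(0); tl,tr,br,bl=Q
    l=(tl+tr-bl-br)/2; s=(tr+br-tl-bl)/2
    print(c.round(4),'len',np.linalg.norm(l),np.linalg.norm(s),'yaw long',np.degrees(np.arctan2(l[1],l[0])),'short+90',np.degrees(np.arctan2(s[1],s[0]))+90)
rect([(45,42),(290,32),(300,346),(65,358)],225,125,0,.045)
rect([(466,76),(606,73),(621,318),(478,325)],325,165,370,.076)
# side check
c=np.load('pics/side1.npz');print(px('side1',271,234,.076), px('side1',282,197,.045))
from scipy.spatial.transform import Rotation as R
s=robot.sense(); print(R.from_euler('xyz',s['tcp_rot']).as_matrix().round(3))
```

```text
[ 0.5678 -0.0187  0.045 ] len 0.129126517904821 0.09658047934789563 yaw long 2.6033480806964837 short+90 2.651312439020515
[ 0.4657 -0.2476  0.076 ] len 0.09514570767727591 0.054466576815043105 yaw long 1.1282964343262836 short+90 1.9315193007123668
[ 0.46352111 -0.25934258  0.076     ] [ 0.56578589 -0.04216247  0.045     ]
[[ 0.959  0.282 -0.001]
 [ 0.282 -0.959  0.001]
 [-0.    -0.001 -1.   ]]
```

>>> play_rows:
  steps:
    - [[12, -11, 3], [0, 0, 0.01]]
    - [[35, -33, 8], [0, 0, 0.02]]
    - [[62, -58, 14], [0, 0, 0.04]]
    - [[88, -83, 20], [0, 0, 0.06]]
    - [[114, -107, 25], [0, 0, 0.08]]
    - [[140, -132, 31], [0, 0, 0.09]]
    - [[166, -156, 37], [0, 0, 0.11]]
    - [[192, -181, 43], [0, 0, 0.13]]
    - [[218, -205, 48], [0, 0, 0.15]]
    - [[244, -230, 54], [0, 0, 0.17]]
    - [[270, -254, 60], [0, 0, 0.18]]
    - [[296, -279, 66], [0, 0, 0.2]]
    - [[322, -303, 72], [0, 0, 0.22]]
    - [[348, -328, 78], [0, 0, 0.24]]
    - [[366, -345, 82], [0, 0, 0.25]]
    - [[375, -353, 84], [0, 0, 0.255]]
    - [[378, -356, 84], [0, 0, 0.255]]
    - [[378, -356, 84], [0, 0, 0.255]]
    - [[378, -356, 84], [0, 0, 0.255]]
  hand: 0
  newtons: 25

```text
clock: 1.68
eef_pos: [0.466, -0.2488, 0.22]
tcp_rot: [3.141, 0.0, 0.03]
ft_force: [-0.5, -0.1, -0.6]
grip_width: 0.0855
gripper_force: 0.0
```

Run:
```python
from h import *
c=snap('wrist','w1'); d=snap('side','side2')
o=np.hstack([c['frame'],d['frame'][150:,:][:, 150:400].copy() if 0 else d['frame'][0:384,150:400]])[:,:,::-1]
cv2.imwrite('pics/w1s.png',o)
s=robot.sense();print(s['eef_pos'],s['tcp_rot'],s['clock'])
print(-c['R'].T@c['t'])
```

```text
[ 0.46581209 -0.24921156  0.22010905] [3.14082169e+00 7.01141170e-05 2.83366219e-02] 1.7833
[ 0.55047436 -0.2463242   0.29004124]
```

View pics/w1s.png

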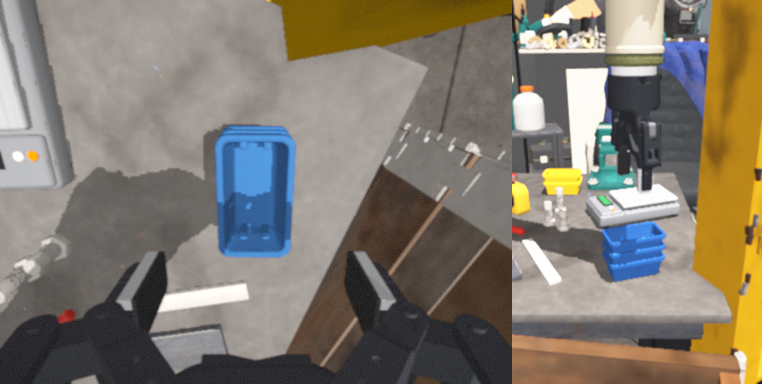

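Wrist view: top rim corners at about (216,140), (295,139), (291,257), (219,257); fingers straddle it, nothing else near. Side shows the gripper above the stack.

Run:
```python
from h import *
Q=np.array([px('w1',u,v,.076) for u,v in [(216,140),(295,139),(291,257),(219,257)]])
print(Q.round(4),Q.mean(0))
i=cv2.imread('pics/w1.png')[110:270,190:320]
cv2.imwrite('pics/w1c.png',cv2.resize(i,None,fx=3.7,fy=3.7,interpolation=cv2.INTER_CUBIC))
```

```text
[[ 0.5107 -0.2205  0.076 ]
 [ 0.513  -0.2745  0.076 ]
 [ 0.4207 -0.2779  0.076 ]
 [ 0.4191 -0.2218  0.076 ]] [ 0.46587877 -0.24869301  0.076     ]
```

View pics/w1c.png

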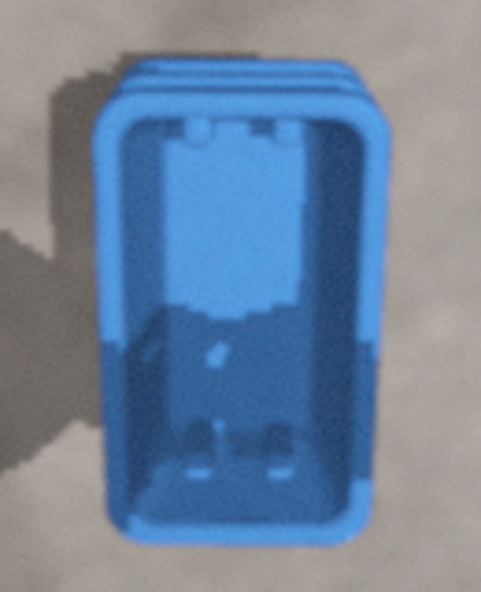

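The enlarged crop puts the rim at v 136–257 and u 215–296, so its centre is about (0.467,-0.248), agreeing with the top camera. Descending and gripping.

>>> play_rows:
  steps:
    - [[1, -1, 8], [0, 0, 0]]
    - [[1, -1, 25], [0, 0, 0]]
    - [[1, -1, 42], [0, 0, 0]]
    - [[1, -1, 58], [0, 0, 0]]
    - [[1, -1, 72], [0, 0, 0]]
    - [[1, -1, 81], [0, 0, 0]]
    - [[1, -1, 86], [0, 0, 0]]
    - [[1, -1, 87], [0, 0, 0]]
    - [[1, -1, 87], [0, 0, 0]]
    - [[1, -1, 87], [0, 0, 0]]

```text
clock: 2.62
eef_pos: [0.4678, -0.2467, 0.1334]
tcp_rot: [3.141, -0.001, 0.03]
ft_force: [-0.5, -0.7, 0.1]
grip_width: 0.0852
gripper_force: 0.0
```

>>> play_rows:
  steps:
    - [[0, 0, 0], [0, 0, 0]]
    - [[0, 0, 0], [0, 0, 0]]
    - [[0, 0, 0], [0, 0, 0]]
    - [[0, 0, 0], [0, 0, 0]]
    - [[0, 0, 0], [0, 0, 0]]
    - [[0, 0, 0], [0, 0, 0]]
    - [[0, 0, 0], [0, 0, 0]]
    - [[0, 0, 0], [0, 0, 0]]
    - [[0, 0, 0], [0, 0, 0]]
    - [[0, 0, 0], [0, 0, 0]]
    - [[0, 0, 0], [0, 0, 0]]
    - [[0, 0, 0], [0, 0, 0]]
  hand: 1
  newtons: 30

```text
clock: 3.62
eef_pos: [0.4679, -0.2467, 0.1335]
tcp_rot: [3.141, -0.001, 0.031]
ft_force: [-0.6, -1.2, 5.9]
grip_width: 0.0551
gripper_force: 30.5
```

Run:
```python
from h import *
d=snap('side','side3')
cv2.imwrite('pics/side3c.png',cv2.resize(d['frame'][170:290,210:330,::-1],None,fx=5,fy=5,interpolation=cv2.INTER_CUBIC))
s=robot.sense();print(s['eef_pos'],s['tcp_rot'],s['ft_force'],s['grip_width'],s['gripper_force'])
```

```text
[ 0.46792045 -0.24671717  0.13354855] [ 3.14089770e+00 -1.10200046e-03  3.05857476e-02] [-0.1117025  -1.43697586  4.30258746] 0.05520686424313657 30.514544248580933
```

View pics/side3c.png

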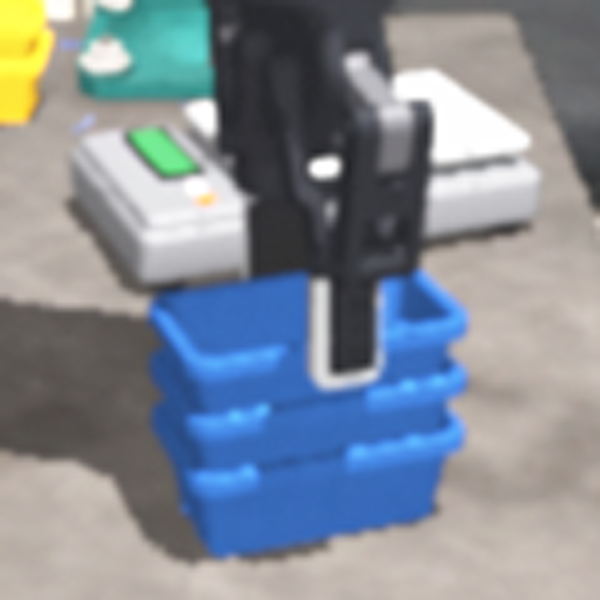

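Side: fingertip ends (345,385) above the next rim (~392), and its outer face lies nearer the camera, so it is about 12 mm below the rim. A small test lift comes next.

>>> play_rows:
  steps:
    - [[0, 0, -1], [0, 0, 0]]
    - [[0, 0, -2], [0, 0, 0]]
    - [[0, 0, -3], [0, 0, 0]]
    - [[0, 0, -4], [0, 0, 0]]
    - [[0, 0, -5], [0, 0, 0]]
    - [[0, 0, -6], [0, 0, 0]]
    - [[0, 0, -7], [0, 0, 0]]
    - [[0, 0, -7], [0, 0, 0]]
    - [[0, 0, -7], [0, 0, 0]]

```text
clock: 4.42
eef_pos: [0.4677, -0.2464, 0.1399]
tcp_rot: [3.142, -0.0, 0.031]
ft_force: [0.4, -0.1, -2.1]
grip_width: 0.0551
gripper_force: 31.9
```

Run:
```python
from h import *
d=snap('side','side4')
a=cv2.imread('pics/side3.png')[210:290,230:310]; b=d['frame'][210:290,230:310,::-1]
cv2.imwrite('pics/side4c.png',cv2.resize(np.hstack([a,b]),None,fx=5,fy=5,interpolation=cv2.INTER_CUBIC))
s=robot.sense();print(s['eef_pos'],s['ft_force'],s['grip_width'],s['gripper_force'])
```

```text
[ 0.46762793 -0.24643083  0.13984785] [ 0.17829954  0.69080655 -1.17736513] 0.05515349331753713 31.897155046463013
```

View pics/side4c.png

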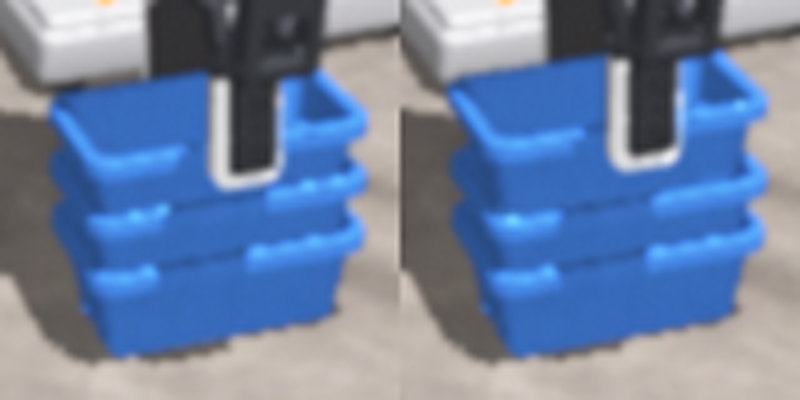

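Only the top tray rose: its rim moved from v≈155 to 140, while the lower rims stayed at 215 and 270. Lifting fully.

>>> play_rows:
  steps:
    - [[0, 0, -3], [0, 0, 0]]
    - [[0, 0, -7], [0, 0, 0]]
    - [[0, 0, -12], [0, 0, 0]]
    - [[0, 0, -17], [0, 0, 0]]
    - [[0, 0, -23], [0, 0, 0]]
    - [[0, 0, -30], [0, 0, 0]]
    - [[0, 0, -40], [0, 0, 0]]
    - [[0, 0, -52], [0, 0, 0]]
    - [[0, 0, -65], [0, 0, 0]]
    - [[0, 0, -80], [0, 0, 0]]
    - [[0, 0, -92], [0, 0, 0]]
    - [[0, 0, -98], [0, 0, 0]]
    - [[0, 0, -100], [0, 0, 0]]
    - [[0, 0, -100], [0, 0, 0]]
    - [[0, 0, -100], [0, 0, 0]]
    - [[0, 0, -100], [0, 0, 0]]

```text
clock: 5.8
eef_pos: [0.4674, -0.2463, 0.2393]
tcp_rot: [-3.141, 0.001, 0.031]
ft_force: [0.0, -0.9, -1.2]
grip_width: 0.0553
gripper_force: 32.0
```

Run:
```python
from h import *
a=snap('side','side5')['frame'];b=snap('wrist','w5')['frame']
cv2.imwrite('pics/s5.png',np.hstack([a[100:,200:450],b[100:]])[:,:,::-1])
from scipy.spatial.transform import Rotation as R
s=robot.sense();print(s['eef_pos'],s['tcp_rot'],s['grip_width'],s['clock'])
# TCP target: pan centre + (TCP - tray centre) at grasp
M=R.from_euler('xyz',s['tcp_rot']).as_matrix()
for z in(.19,.138): print(M.T@(np.array([.568,-.019,z])+[.001,.001,0]-s['eef_pos'])*1e3)
```

```text
[ 0.46743969 -0.24630695  0.23924952] [-3.14112910e+00  1.12541081e-03  3.08908463e-02] 0.055126380949568794 5.9
[ 108.61869153 -225.03844285   49.23163044]
[ 108.67721288 -225.01433805  101.23159193]
```

View pics/s5.png

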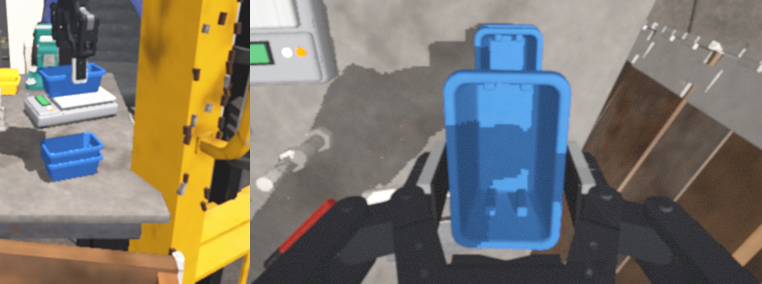

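The tray is held level, with two trays still in the stack. Carrying it over the pan.

>>> play_rows:
  steps:
    - [[3, -6, 0], [0, 0, 0]]
    - [[9, -18, 0], [0, 0, 0]]
    - [[17, -36, 0], [0, 0, 0]]
    - [[26, -54, 0], [0, 0, -0.01]]
    - [[35, -72, 0], [0, 0, -0.01]]
    - [[44, -91, 0], [0, 0, -0.01]]
    - [[53, -110, 2], [0, 0, -0.01]]
    - [[62, -129, 5], [0, 0, -0.01]]
    - [[71, -148, 10], [0, 0, -0.015]]
    - [[80, -167, 16], [0, 0, -0.015]]
    - [[89, -185, 22], [0, 0, -0.015]]
    - [[97, -201, 30], [0, 0, -0.015]]
    - [[103, -213, 38], [0, 0, -0.015]]
    - [[107, -221, 46], [0, 0, -0.015]]
    - [[109, -225, 52], [0, 0, -0.015]]
    - [[109, -225, 56], [0, 0, -0.015]]
    - [[109, -225, 60], [0, 0, -0.015]]
    - [[109, -225, 60], [0, 0, -0.015]]
    - [[109, -225, 60], [0, 0, -0.015]]

```text
clock: 7.48
eef_pos: [0.5693, -0.0193, 0.1798]
tcp_rot: [3.141, 0.001, 0.044]
ft_force: [-0.9, -0.5, -1.5]
grip_width: 0.0549
gripper_force: 32.0
```

Run:
```python
from h import *
a=snap('side','side6')['frame'];b=snap('wrist','w6')['frame']
A=cv2.resize(a[120:270,190:340],(384,384),interpolation=cv2.INTER_CUBIC)
cv2.imwrite('pics/s6.png',np.hstack([A,b[:,60:470]])[:,:,::-1])
s=robot.sense();print(s['eef_pos'],s['tcp_rot'],s['grip_width'],s['clock'])
```

```text
[ 0.56961074 -0.01901956  0.18021626] [ 3.14137264e+00 -3.78700438e-04  4.45435393e-02] 0.05470071977085543 7.5833
```

View pics/s6.png

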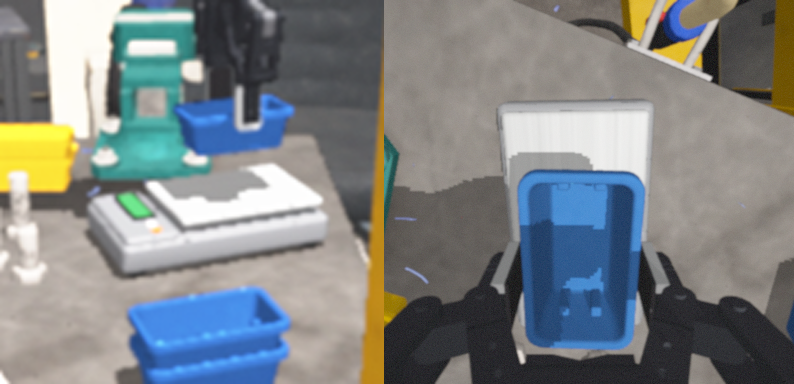

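The tray is centred laterally over the pan, well aligned and about 40 mm up. Lowering slowly.

>>> play_rows:
  steps:
    - [[0, 0, 4], [0, 0, 0]]
    - [[0, 0, 10], [0, 0, 0]]
    - [[0, 0, 16], [0, 0, 0]]
    - [[0, 0, 22], [0, 0, 0]]
    - [[0, 0, 28], [0, 0, 0]]
    - [[0, 0, 33], [0, 0, 0]]
    - [[0, 0, 36], [0, 0, 0]]
    - [[0, 0, 38], [0, 0, 0]]
    - [[0, 0, 39], [0, 0, 0]]
    - [[0, 0, 39], [0, 0, 0]]
    - [[0, 0, 39], [0, 0, 0]]

```text
clock: 8.5
eef_pos: [0.5697, -0.0182, 0.141]
tcp_rot: [3.142, -0.0, 0.046]
ft_force: [-0.2, -0.4, -1.2]
grip_width: 0.0549
gripper_force: 32.0
```

>>> play_rows:
  steps:
    - [[0, 0, 0.5], [0, 0, 0]]
    - [[0, 0, 1], [0, 0, 0]]
    - [[0, 0, 1.5], [0, 0, 0]]
    - [[0, 0, 1.5], [0, 0, 0]]
    - [[0, 0, 1.5], [0, 0, 0]]

```text
clock: 8.92
eef_pos: [0.5696, -0.0182, 0.1394]
tcp_rot: [-3.142, 0.0, 0.046]
ft_force: [0.4, -0.4, -1.9]
grip_width: 0.0548
gripper_force: 32.0
```

>>> play_rows:
  steps:
    - [[0, 0, 0.5], [0, 0, 0]]
    - [[0, 0, 1], [0, 0, 0]]
    - [[0, 0, 1], [0, 0, 0]]
    - [[0, 0, 1], [0, 0, 0]]

```text
clock: 9.25
eef_pos: [0.5697, -0.0182, 0.139]
tcp_rot: [-3.142, -0.0, 0.046]
ft_force: [-1.9, 0.5, 7.6]
grip_width: 0.0551
gripper_force: 32.8
```

Contact is felt at the expected height. Releasing and backing off upward.

>>> play_rows:
  steps:
    - [[0, 0, 0], [0, 0, 0]]
    - [[0, 0, 0], [0, 0, 0]]
    - [[0, 0, 0], [0, 0, 0]]
    - [[0, 0, 0], [0, 0, 0]]
    - [[0, 0, 0], [0, 0, 0]]
    - [[0, 0, 0], [0, 0, 0]]
    - [[0, 0, 0], [0, 0, 0]]
    - [[0, 0, 0], [0, 0, 0]]
    - [[0, 0, 0], [0, 0, 0]]
    - [[0, 0, 0], [0, 0, 0]]
  hand: 0

```text
clock: 10.08
eef_pos: [0.5697, -0.0182, 0.1383]
tcp_rot: [3.142, 0.0, 0.046]
ft_force: [-0.6, -0.0, -0.0]
grip_width: 0.0853
gripper_force: 0.0
```

>>> play_rows:
  steps:
    - [[0, 0, -4], [0, 0, 0]]
    - [[0, 0, -12], [0, 0, 0]]
    - [[0, 0, -25], [0, 0, 0]]
    - [[0, 0, -40], [0, 0, 0]]
    - [[0, 0, -60], [0, 0, 0]]
    - [[0, 0, -80], [0, 0, 0]]
    - [[0, 0, -100], [0, 0, 0]]
    - [[0, 0, -112], [0, 0, 0]]
    - [[0, 0, -118], [0, 0, 0]]
    - [[0, 0, -120], [0, 0, 0]]
    - [[0, 0, -120], [0, 0, 0]]
    - [[0, 0, -120], [0, 0, 0]]

```text
clock: 11.08
eef_pos: [0.5694, -0.0181, 0.2578]
tcp_rot: [3.142, 0.001, 0.046]
ft_force: [0.1, -0.1, -0.0]
grip_width: 0.0856
gripper_force: 0.0
```

Run:
```python
from h import *
a=snap('side','side7')['frame'];b=snap('wrist','w7')['frame']
A=cv2.resize(a[120:270,190:340],(384,384),interpolation=cv2.INTER_CUBIC)
cv2.imwrite('pics/s7.png',np.hstack([A,b[:,60:470]])[:,:,::-1])
s=robot.sense();print(s['eef_pos'],s['grip_width'],s['gripper_force'],s['clock'])
```

```text
[ 0.56930075 -0.01818862  0.25748994] 0.08547386437010747 0.0 11.1833
```

View pics/s7.png

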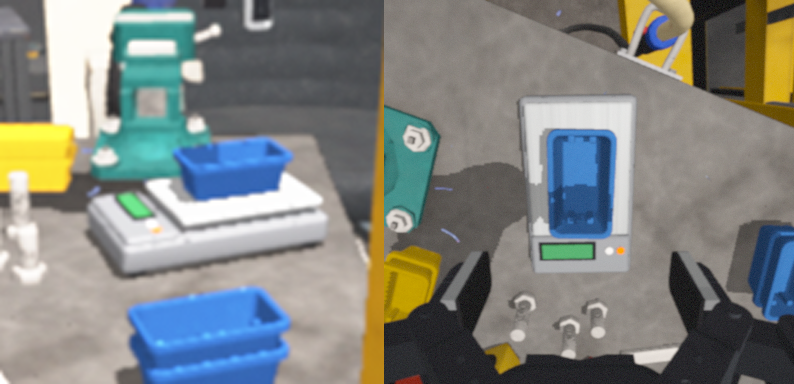

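The tray sits upright and aligned on the pan, with rim at u 545–614 and v 129–238. I'll check the numbers and hand in.

Run:
```python
from h import *
Q=np.array([px('w7',u-324,v,.081) for u,v in [(546,129),(614,129),(612,238),(549,238)]]).mean(0)
print(Q, Q-[.568,-.019,.081])
if np.linalg.norm((Q-[.568,-.019,.081])[:2])<.012: print(robot.close_job())
```

```text
[ 0.56976218 -0.01874298  0.081     ] [1.76218118e-03 2.57019601e-04 1.38777878e-17]
the job is handed in; nothing more can be done
None
```

The top blue tray is on the scale pan, upright, aligned and measured about 2 mm from its centre; the other two blue trays stayed nested, the yellow stack was left alone, and the job was handed in at about 11 s, though no verdict came back.

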